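Hang the docked handpiece on the spring balancer

ROBOT

A 6-joint arm with a two-finger parallel gripper is mounted at the origin on a cart in front of the work surface, level with it; the furniture and walls round the work are solid. World frame = base frame: x ahead of the robot, y to its left, z up, the work surface at z = 0. Lengths are in mm, angles in degrees, forces in N, time in s.
With the tool pointing down it reaches from about 300 to 850 mm from the base axis. Payload 4.2 kg.
Tool frame: the origin (TCP) lies at the very end of the fingers, on their centre line; the grasp point (between the pads) lies 19 mm behind it (env.grip_depth is the distance from the TCP to the grasp point, in mm); z points along the fingers, y is the line along which they close (so a half turn about z gives the same grasp; the last joint's range is limited). The gripper opens to 91 mm and grips with 3 to 60 N. Pads are 32 mm wide; open, the fingers measure 118 mm over their backs; the gripper's body (76 mm by 178 mm) begins 60 mm behind the grasp point.
Start: joints at [-74.083, 18.312, 89.639, -0, 72.044, -1.146], TCP at [168.719, -549.709, 183.576] pointing down, gripper open.
Joint ranges: [-177.97, 177.97], [-48.28, 115.42], [12.27, 149.76], [-77.06, 257.06], [2.81, 150.46], [-146.56, 146.56]. Speed limits (degrees/s): [147.25, 147.25, 180, 180, 180, 180].

INTERFACE

Orientations are given as [roll, pitch, yaw] about the fixed x, y, z axes, in that order (R = Rz(yaw) Ry(pitch) Rx(roll)).
In Python, from workcell import env, cams gives the robot as it stands.
- The arm moves only by the tool apply_moves, never from a script. Its argument "deltas" is a list of rows, each a list of 5 numbers: the shift along the tool's x, y, z in m, then the turn about the tool's z in rad, then the opening, from -1 (shut) to 1 (fully open), so that 0 is half open. In form: [[tx, ty, tz, roll, gripper], ...]. A call has 1 to 5 rows; each row is the pose to reach, as a shift and turn from the pose commanded when the call began, along the tool's axes at that moment; what a row does not reach only later rows make up. A row lasts 1/10 s, in which the tool goes at most 50 mm and 8.59 degrees, less where a joint would pass 70% of its speed; a pose out of reach is approached as far as the arm can. A call with a gripper value outside its range is refused whole. The fingers move at their own pace and stop on an object; "grip_force" is the grip in N (left out, the last holds). Time passes only in rows, so rows that repeat a pose let the fingers close. It gives the time, the measured TCP pose, the force, the opening and the grip force at its end, in the units of the state.
- env.state(): the state, without advancing time (a new reading comes with each control period).
- cams.grab_frame(name): name is "scene" or "top" or "wrist"; returns the picture (480x640x3 uint8, blue, green, red); there is no depth.
- cams.get_calibration(name): a dict with "mtx" (3x3 intrinsics, pixels), "eye" and "attitude" of the camera in the world; the wrist camera has in their place "tool_from_camera" (4x4, takes a point from camera to tool coordinates, whose origin is the TCP and whose axes are the flange's). Camera axes: x right, y down, z forward; pixel columns grow to the right and rows downward; lengths in mm; the calibration is good to about 2 mm. A picture is of the moment at which its call begins: read the wrist's pose just before it. get_calibration takes no time and is no camera call.
- env.job_done(): hands the job in; it is judged then, once.
The state is a dict: "time_s": time; "qpos": joint angles; "qvel": joint speeds; "effort": joint torques, N m; "ee_pos": TCP position; "ee_rot": TCP orientation; "force": force on the tool from outside, world axes, zero at the start; "torque": the same for the moment, N m; "gripper_width": finger opening in mm; "gripper_force": force on a finger pad.
Only numpy, scipy, OpenCV 4.12 (cv2) and the standard library are available. Lean on these libraries where they do the work, as an engineer would, in place of code of your own. Each camera call takes 0.05 s, during which the arm holds its last target. There are 200 camera calls.

TASK

Pull the balancer's sprung hook all the way down by pressing in its red thumb cup, swing it so the hook passes under the wire bail of the handpiece standing in the dock, and ease it up so that the handpiece is lifted out and left hanging from the hook, clear of the dock with the hook fully up. Work the hook only: do not touch the clean handpiece with the robot, push its bail only lightly, and never let the hook snap up. Leave the things around it standing where they are.

Things in the scene. Friction and masses are not known exactly. Their poses are not given: they have to be found in the camera images.
- balancer: Fixed spring balancer: grey round foot (130 mm wide), steel column (20 mm thick) with a blue drum (62 mm wide, 348-386 mm up) on top. Origin: centre of the foot's underside, on the column's axis; z up; -x points about toward the robot. A sprung carriage on the column carries a yellow jib (12 mm bar, 200 mm long) that swivels about it. Jib's bar 286 mm above the worktop when up, 176 mm when down
- carriage (a joint): How far carriage, jib, cup and hook are pulled down (m): 0 = fully up, 0.11 = on the end stop, the right height for hooking. The spring pulls up with about 3 N at the top, 4.5 N at the bottom (empty hook) and snaps up if let go; it can lift the handpiece all the way to the top
- jib (a joint): Swivel of the jib about the column (rad): 0 = along the balancer's -x, positive carries the hook toward the balancer's -y. Range -0.6 to 1.2; slight friction (0.15 N m) holds it where it is left. The hook starts on the positive side of the dock and is swung in the negative direction to it
- cup (a point): Middle of the inner floor of the red thumb cup on the jib, 135 mm from the column's axis, 10 mm above the middle of the jib's bar. Round, open above, floor 42 mm wide inside, flared wall 16 mm high: for pressing down and steering with closed fingertips
- hook: Steel J-hook (7 mm wire) below the jib, 190 mm from the column's axis. Origin: middle of the wire at the hook's bottom, 55 mm below the middle of the jib's bar. Local y is the swing direction (jib angle falling): shank at y = -11 mm, up to the jib; point at y = +11.5 mm, its top 16.5 mm above the origin, leading. The mouth opens upward, 15 mm clear
- dock: Fixed grey block 92 x 92 x 56 mm with a round well 47 mm wide, 50 mm deep, in which the handpiece stands. Origin: centre of the underside. It lies about 190 mm from the column's axis, under the hook's arc
- handpiece: White handpiece, 45 mm thick, 100 mm tall, about 0.2 kg (varies by a fifth), loose in the dock's well with 1 mm play all round. Origin: centre of its underside (6 mm above the worktop when docked), z along it upward. Its top carries the wire bail (see bail_hinge), which must not be pushed with more than 6 N
- bail_hinge (a point): Middle of the handpiece's top, on its axis, where a stiff wire bail (6 mm wire, upside-down U) is hinged about the handpiece's x. Crossbar along x, 52 mm from the hinge; 44 mm clear between the legs. The bail leans up to 0.42 rad (bar up to 21 mm) to +y or -y; the lean is not reported and does not change by itself: find the bar by touch, hook's shank against it, or by sight
- dock_rim (a point): Middle of the mouth of the dock's well, 56 mm above the worktop. With the hook on its end stop, its point passes at least 10 mm under the bail's crossbar and its bottom 11 mm above the handpiece's top; rising from there it meets the bar after 25 to 31 mm
- wash_bottle: Bystander: white bottle with red cap, 64 mm wide, 148 mm tall; origin centre of the underside
- timer: Bystander: small white timer with three buttons, 48 x 66 x 52 mm; origin centre of the underside
- cup_blue: Bystander: white specimen cup with blue lid, 62 mm wide, 68 mm tall; origin centre of the underside
- stain_violet: Bystander: violet dropper bottle, 37 mm wide, 93 mm tall; origin centre of the underside
- petri: Bystander: clear dish with pinkish filling, 60 mm wide, 15 mm tall; origin centre of the underside
Mind the look-alikes: they are no part of the job. Leave any purple or yellow look-alike of the dock alone.

How it is judged (in metres and radians):
On the way, in this order (a step that is already met when the one before it is completed fails the run):
1. the empty hook is pulled down close to its end stop (value of joint carriage above 0.1 m and height (world z) of handpiece below 0.015 m), for 0.2 s.
2. the hook carries the handpiece out of the dock (z of handpiece in the frame of dock above 0.058 m and contact force between hook and handpiece above 0.7 N), for 0.2 s.
At the end, for the whole second after the job is handed in: The handpiece hangs from the hook (over 0.7 N on it), its underside over 10 mm above the top of the dock, within 40 mm sideways of the hook and less than 0.4 rad from upright, swinging no faster than 0.25 m/s; the hook is within 10 mm of fully up (z of handpiece in the frame of dock above 0.066 m and contact force between hook and handpiece above 0.7 N and value of joint carriage below 0.01 m and linear speed of handpiece below 0.25 m/s and angle between handpiece's own z axis and vertical below 0.4 rad and horizontal distance between handpiece and hook below 0.04 m); the robot touches nothing.
It fails at once if the robot touches the handpiece (contact force between any of the arm, the fingers and handpiece above 0.5 N).
It fails at once if the hook forces the handpiece or its bail (over 6 N) (contact force between hook and handpiece above 6 N).
It fails at once if the hook snaps up (rises faster than 0.25 m/s) (velocity of joint carriage below -0.25 m/s).
It fails at once if a bystander is shifted by more than 30 mm (distance of any of wash_bottle, timer, cup_blue, stain_violet, petri from where it was at the start of the episode above 0.03 m).
It fails at once if a bystander is tipped over (angle between any of wash_bottle, timer, cup_blue, stain_violet, petri's own z axis and vertical above 0.5 rad).
It also fails if it takes over 61 s, if anything falls off the work surface, if the arm or the gripper's body presses on something with over 40 N, if the wrist force passes 120 N, or if a joint passes its speed limit or range.

## Working session

There is one attempt and no reset: what is moved stays moved. The work goes in short steps, Python scripts to look and compute and a tool call to move; the robot and the scene stay as the last step left them, time stands still between calls to the robot, and variables do not carry over. Pictures are saved under pics/ and viewed, at most 10 in all, crops included, and the job is handed in when it is done.

Besides the shell and the picture viewer there is one more tool, called as name([rows], argument=value, ...), one row to a line, values as JSON. apply_moves: Moves the arm, as the interface text tells. Its arguments: {"type":"object","properties":{"deltas":{"type":"array"},"grip_force":{"type":"number"}},"required":["deltas"]}

```bash
ls; mkdir -p pics
python3 - <<'E'
from workcell import env,cams
import cv2,numpy as np
for n in("scene","top"):
    cv2.imwrite(f"pics/{n}0.png",cams.grab_frame(n)); print(n,cams.get_calibration(n))
s=env.state();print(s)
print(cams.get_calibration("wrist"))
E
```

```text
pics
scene {'mtx': array([[550.65245745,   0.        , 324.24989651],
       [  0.        , 550.65245745, 235.01306   ],
       [  0.        ,   0.        ,   1.        ]]), 'eye': array([ -47.84182645,  853.36653925, 1102.0688701 ]), 'attitude': array([-131.98567576,   -0.69105854, -144.14895367])}
top {'mtx': array([[583.26118427,   0.        , 325.41789098],
       [  0.        , 583.26118427, 241.70585282],
       [  0.        ,   0.        ,   1.        ]]), 'eye': array([ 222.91512235,   31.81843716, 1641.47918383]), 'attitude': array([-1.67805765e+02, -8.73264093e-02, -9.21355308e+01])}
{'time_s': 0.1, 'qpos': array([-7.40807957e+01,  1.83454695e+01,  8.96967121e+01, -1.40780586e-03,
        7.20426792e+01, -1.14652739e+00]), 'qvel': array([-0.10494336, -0.13679418, -0.16700642,  0.02522601,  0.0997746 ,
        0.09864093]), 'effort': array([ 2.66785528e-04, -4.13333309e+01, -2.32510060e+01,  7.28628365e-02,
        4.22903232e-02, -5.85640396e-05]), 'ee_pos': array([ 168.60221392, -549.23408157,  182.84784667]), 'ee_rot': array([-1.79915129e+02, -3.59695027e-04,  1.70661664e+01]), 'force': array([1.06883613, 0.26259795, 0.09229408]), 'torque': array([-0.00085095,  0.02917377, -0.04350783]), 'gripper_force': 0.0, 'gripper_width': 91.34934302160303}
{'mtx': array([[388.10840737,   0.        , 322.23286149],
       [  0.        , 388.10840737, 237.39492045],
       [  0.        ,   0.        ,   1.        ]]), 'tool_from_camera': array([[-4.85164595e-04, -9.56931647e-01, -2.90312913e-01,
         8.20140146e+01],
       [ 9.99999869e-01, -4.16262699e-04, -2.99089626e-04,
         1.14798708e+00],
       [ 1.65361892e-04, -2.90313019e-01,  9.56931723e-01,
        -2.00890516e+02],
       [ 0.00000000e+00,  0.00000000e+00,  0.00000000e+00,
         1.00000000e+00]])}
```

View pics/scene0.png

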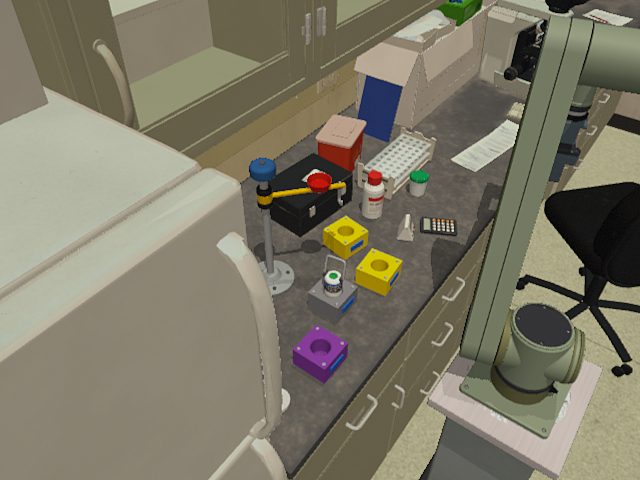

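View pics/top0.png

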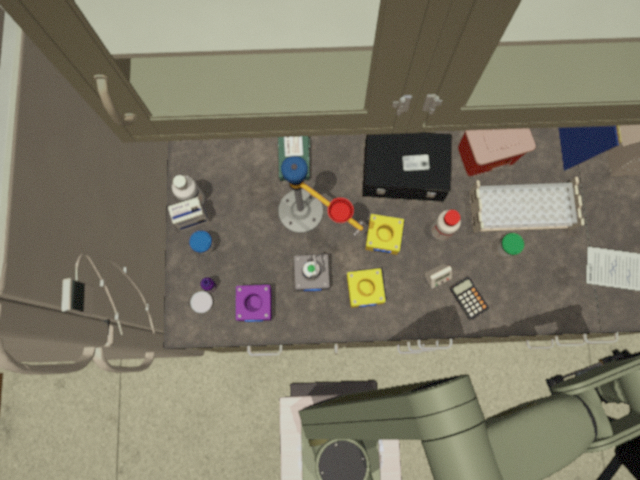

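```bash
cat > h.py <<'E'
import numpy as np,cv2
from scipy.spatial.transform import Rotation as Ro
from workcell import env,cams
def cam(n,st=None):
    c=cams.get_calibration(n)
    if n=="wrist":
        T=c["tool_from_camera"];R=Ro.from_euler("xyz",st["ee_rot"],degrees=True).as_matrix()
        return c["mtx"],R@T[:3,3]+st["ee_pos"],R@T[:3,:3]
    return c["mtx"],c["eye"],Ro.from_euler("xyz",c["attitude"],degrees=True).as_matrix()
def ray(c,p):
    K,e,R=c; d=R@np.linalg.solve(K,[p[0],p[1],1.]);return e,d/np.linalg.norm(d)
def onz(c,p,z):
    e,d=ray(c,p);return e+d*(z-e[2])/d[2]
def proj(c,X):
    K,e,R=c;v=K@(R.T@(np.asarray(X,float)-e));return v[:2]/v[2]
def tri(rs):
    A=0;b=0
    for e,d in rs:
        P=np.eye(3)-np.outer(d,d);A=A+P;b=b+P@e
    return np.linalg.solve(A,b)
def blob(im,f,box):
    x0,y0,x1,y1=box;m=np.zeros(im.shape[:2],np.uint8);h=cv2.cvtColor(im,cv2.COLOR_BGR2HSV).astype(int)
    m[y0:y1,x0:x1]=f(h)[y0:y1,x0:x1];cs,_=cv2.findContours(m,0,1)
    c=max(cs,key=cv2.contourArea);x,y,w,hh=cv2.boundingRect(c)
    return cv2.minEnclosingCircle(c)[0],(x,y,w,hh),cv2.contourArea(c)
red=lambda h:((h[...,0]<6)|(h[...,0]>174))&(h[...,1]>170)&(h[...,2]>70)
blue=lambda h:(abs(h[...,0]-106)<10)&(h[...,1]>150)
green=lambda h:(abs(h[...,0]-65)<18)&(h[...,1]>120)
E
python3 - <<'E'
from h import *
S=cam("scene");T=cam("top")
a=cv2.imread("pics/scene0.png");b=cv2.imread("pics/top0.png")
for n,f,bs,bt,z in(("cup",red,(300,170,335,195),(325,195,356,226),300),("drum",blue,(245,150,280,185),(275,150,312,186),376),("lid",green,(322,265,345,300),(300,258,322,280),108)):
    p,q=blob(a,f,bs),blob(b,f,bt)
    print(n,p,q,onz(T,q[0],z).round(),onz(S,p[0],z).round(),tri([ray(S,p[0]),ray(T,q[0])]).round())
print("foot",onz(T,(300,211),6).round(),onz(S,(272,278),6).round(), "dock top corners", [onz(T,p,56).round() for p in((295,255),(330,255),(330,290),(295,290))])
c1=cv2.resize(a[160:330,240:380],None,fx=3.4,fy=3.4,interpolation=2)[:570];c2=cv2.resize(b[240:300,280:345],None,fx=4.5,fy=4.5,interpolation=2)
o=np.zeros((580,800,3),np.uint8);o[:570,:476]=c1[:570,:476];o[:270,480:480+292]=c2
cv2.imwrite("pics/z.png",o)
E
```

```text
cup ((319.0783996582031, 180.87631225585938), (307, 173, 25, 20), 354.0) ((340.3787841796875, 209.51515197753906), (328, 198, 26, 24), 433.0) [590. -20. 300.] [592. -28. 300.] [587. -20. 307.]
drum ((262.0, 169.0), (249, 158, 26, 23), 463.0) ((293.960693359375, 169.95529174804688), (282, 158, 25, 26), 433.5) [666.  85. 376.] [662.  97. 376.] [671.  86. 366.]
lid ((333.0, 275.5), (330, 273, 7, 6), 22.5) ((311.0, 268.0), (309, 266, 5, 5), 14.0) [484.  58. 108.] [483.  60. 108.] [484.  58. 106.]
foot [670.  86.   6.] [667.  86.   6.] dock top corners [array([531., 102.,  56.]), array([527.,   5.,  56.]), array([430.,   9.,  56.]), array([433., 105.,  56.])]
```

View pics/z.png

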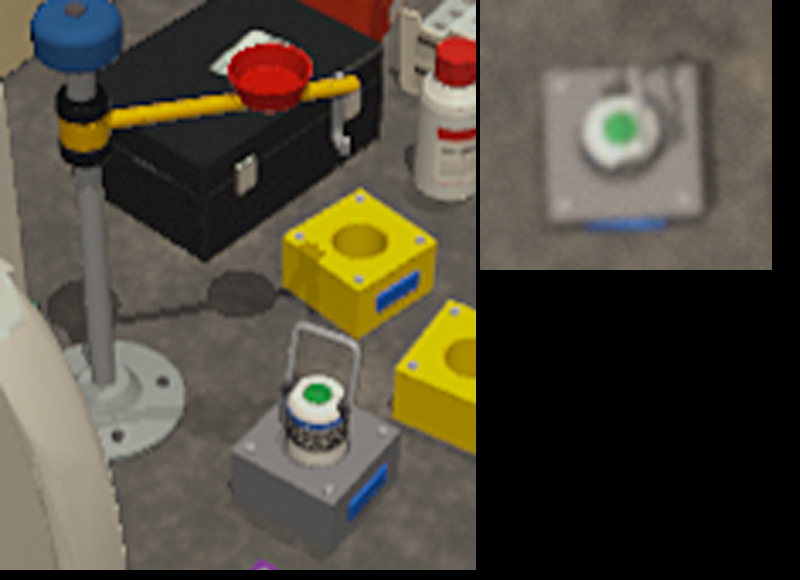

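Run:
```python
from h import *
S=cam("scene")
for z in(153.5,158):
    l,r=onz(S,(327.1,255.6),z),onz(S,(345.3,261.8),z);print(z,l.round(1),r.round(1),((l+r)/2).round(1))
u=np.array([484-669,58-86.]);u/=np.linalg.norm(u);print("radial",u,"hand")
for th in(-20,-10,0,10,20):
    for lean in(0,):pass
    n=np.array([u[1],-u[0]]);print(th,proj(S,[*(np.array([484,58])+n*th),156]).round(1))
s=env.state()
y=np.radians(s["ee_rot"][2]);c,q=np.cos(y),np.sin(y)
d=np.array([588,-20])-s["ee_pos"][:2];print("to cup tool",c*d[0]+q*d[1],q*d[0]-c*d[1])
```

```text
153.5 [510.   49.8 153.5] [461.6  40.9 153.5] [485.8  45.3 153.5]
158 [507.4  53.6 158. ] [459.2  44.8 158. ] [483.3  49.2 158. ]
radial [-0.98873948 -0.14964706] hand
-20 [337.4 256.1]
-10 [335.6 258.6]
0 [333.8 261.2]
10 [332.  263.7]
20 [330.1 266.3]
to cup tool 556.2476588793215 -382.846912037122
```

Run:
```python
from h import *
S=cam("scene");T=cam("top")
for a,b in(((308,35),(404,112)),((321,32),(432,110))):
    print(tri([ray(S,a),ray(T,b)]).round())
```

```text
[ 701. -137.  598.]
[ 708. -194.  586.]
```

apply_moves([
  [0, 0, -0.05, 0, -1],
  [0, 0, -0.1, 0, -1],
  [0, 0, -0.15, 0, -1],
  [0, 0, -0.18, 0, -1],
  [0, 0, -0.18, 0, -1],
], grip_force=20)

```text
time_s: 0.6
ee_pos: [169.2, -551.3, 368.5]
ee_rot: [179.4, 0.0, 17.1]
force: [-0.7, 0.4, -0.7]
gripper_width: 53.9
gripper_force: 0.0
```

apply_moves([
  [0.037, -0.025, 0, -0.14, -1],
  [0.074, -0.051, 0, -0.28, -1],
  [0.111, -0.076, 0, -0.42, -1],
  [0.148, -0.101, 0, -0.56, -1],
  [0.185, -0.127, 0, -0.7, -1],
])

```text
time_s: 1.1
ee_pos: [308.7, -372.1, 361.8]
ee_rot: [-179.8, -0.1, 57.5]
force: [0.1, 0.3, -0.3]
gripper_width: 14.1
gripper_force: 0.0
```

apply_moves([
  [0.045, 0.004, 0, -0.14, -1],
  [0.09, 0.009, 0, -0.28, -1],
  [0.134, 0.013, 0, -0.42, -1],
  [0.179, 0.018, 0, -0.56, -1],
  [0.224, 0.022, 0, -0.7, -1],
])

```text
time_s: 1.6
ee_pos: [448.6, -195.9, 361.9]
ee_rot: [-179.9, -0.1, 97.6]
force: [0.9, -1.5, 0.3]
gripper_width: 0.4
gripper_force: 0.0
```

apply_moves([
  [0.031, 0.032, 0, -0.14, -1],
  [0.063, 0.064, 0, -0.28, -1],
  [0.094, 0.096, 0, -0.42, -1],
  [0.125, 0.128, 0, -0.56, -1],
  [0.157, 0.161, 0, -0.7, -1],
])

```text
time_s: 2.1
ee_pos: [588.3, -20.0, 361.7]
ee_rot: [-179.9, -0.1, 137.7]
force: [-0.2, 0.4, -0.5]
gripper_width: 0.6
gripper_force: 0.0
```

apply_moves([
  [0, 0, 0, -0.14, -1],
  [0, 0, 0, -0.28, -1],
  [0, 0, 0, -0.42, -1],
  [0, 0, 0, -0.56, -1],
  [0, 0, 0, -0.56, -1],
])

```text
time_s: 2.6
ee_pos: [587.6, -21.5, 361.7]
ee_rot: [-180.0, -0.2, 169.5]
force: [0.1, -0.3, -0.5]
gripper_width: 0.7
gripper_force: 0.0
```

Run:
```python
from h import *
s=env.state();w=cams.grab_frame("wrist");C=cam("wrist",s);print(s["ee_pos"],s["ee_rot"],s["force"],s["gripper_width"])
t=cams.grab_frame("top")
cv2.imwrite("pics/w1.png",w)
try:
    p=blob(w,red,(0,0,640,480));print(p,onz(C,p[0],312))
except Exception as e:print(e)
```

```text
[587.58538146 -21.4720907  361.67033777] [-179.97067988   -0.18623818  169.46028089] [ 0.12404174 -0.30836665 -0.50698179] 0.7409701466286939
((327.5, 242.5), (284, 201, 88, 80), 4617.0) [585.0862261  -18.67665921 312.        ]
```

View pics/w1.png

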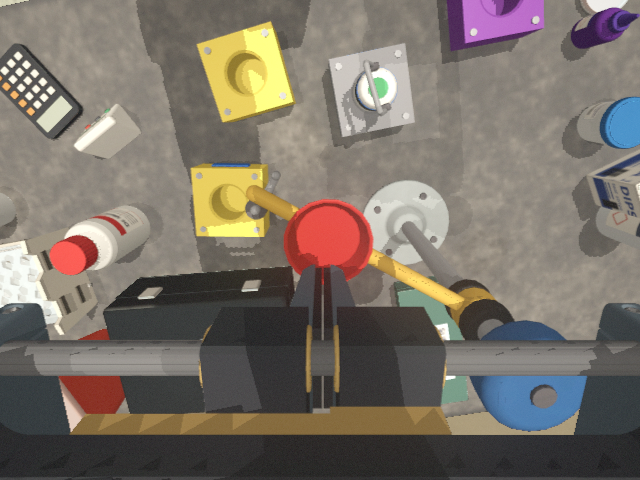

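apply_moves([
  [0.0005, 0.001, 0.02, 0, -1],
  [0.001, 0.002, 0.04, 0, -1],
  [0.001, 0.002, 0.055, 0, -1],
  [0.001, 0.002, 0.062, 0, -1],
  [0.001, 0.002, 0.068, 0, -1],
])

```text
time_s: 3.2
ee_pos: [587.3, -19.5, 294.9]
ee_rot: [-180.0, -0.0, 169.4]
force: [0.3, -0.4, -0.4]
gripper_width: 0.5
gripper_force: 0.0
```

Run:
```python
from h import *
w=cv2.imread("pics/w1.png")
st=dict(ee_pos=np.array([587.59,-21.47,361.67]),ee_rot=[-179.97,-.186,169.46]);C=cam("wrist",st)
p=blob(w,green,(360,70,400,110));print(p,onz(C,p[0],107))
print("bar ends",onz(C,(367,63),157),onz(C,(382,110),157))
print("foot",onz(C,(406,222),4),"dock",[onz(C,q,56).round() for q in((330,59),(404,44),(414,122),(341,137))])
s=env.state();print(s["force"],s["ee_pos"])
cv2.imwrite("pics/w1c.png",cv2.resize(w[20:150,300:430],None,fx=4,fy=4,interpolation=2))
```

```text
Traceback (most recent call last):
  File "h.py", line 24, in blob
    c=max(cs,key=cv2.contourArea);x,y,w,hh=cv2.boundingRect(c)
ValueError: max() iterable argument is empty
```

Run:
```python
from h import *
w=cv2.imread("pics/w1.png")
st=dict(ee_pos=np.array([587.59,-21.47,361.67]),ee_rot=[-179.97,-.186,169.46]);C=cam("wrist",st)
p=blob(w,lambda h:(abs(h[...,0]-70)<22)&(h[...,1]>80),(355,60,400,115));print(p,onz(C,p[0],107))
print("bar ends",onz(C,(367,63),157),onz(C,(382,110),157))
print("foot",onz(C,(406,222),4),"dock",[onz(C,q,56).round() for q in((330,59),(404,44),(414,122),(341,137))])
cv2.imwrite("pics/w1c.png",cv2.resize(w[20:150,300:430],None,fx=4,fy=4,interpolation=2))
```

```text
((378.0, 87.36842346191406), (374, 78, 14, 20), 158.5) [483.41794665  58.93417282 107.        ]
bar ends [462.32630698  44.36099557 157.        ] [507.56374382  52.53448628 157.        ]
foot [671.09916988  88.14994941   4.        ] dock [array([439.,  14.,  56.]), array([439., 104.,  56.]), array([529., 105.,  56.]), array([530.,  12.,  56.])]
```

View pics/w1c.png

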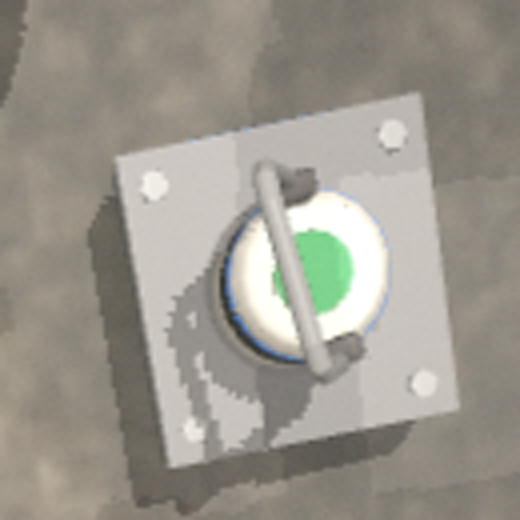

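apply_moves([
  [0, 0, 0.005, 0, -1],
  [0, 0, 0.01, 0, -1],
  [0, 0, 0.015, 0, -1],
  [0, 0, 0.02, 0, -1],
  [0, 0, 0.025, 0, -1],
])

```text
time_s: 3.7
ee_pos: [587.5, -19.4, 270.3]
ee_rot: [-180.0, 0.0, 169.5]
force: [-0.1, 0.9, -0.5]
gripper_width: 0.7
gripper_force: 0.0
```

Run:
```python
from h import *
s=env.state();w=cams.grab_frame("wrist");C=cam("wrist",s);print(s["ee_pos"],s["force"],s["gripper_width"])
p=blob(w,red,(0,0,640,480));print(p,onz(C,p[0],286),proj(C,s["ee_pos"]))
a=cams.grab_frame("scene")
o=np.zeros((480,800,3),np.uint8);o[:,:400]=w[:,130:530];o[:400,400:]=cv2.resize(a[155:255,240:340],None,fx=4,fy=4)
cv2.imwrite("pics/w2.png",o)
```

```text
[587.506662   -19.44679556 270.29317988] [-0.11711351  0.91713241 -0.51022082] 0.6701644722465903
((326.0, 300.0), (260, 242, 133, 65), 4404.0) [595.5185168  -20.22185743 286.        ] [324.50478949 274.34998422]
```

View pics/w2.png

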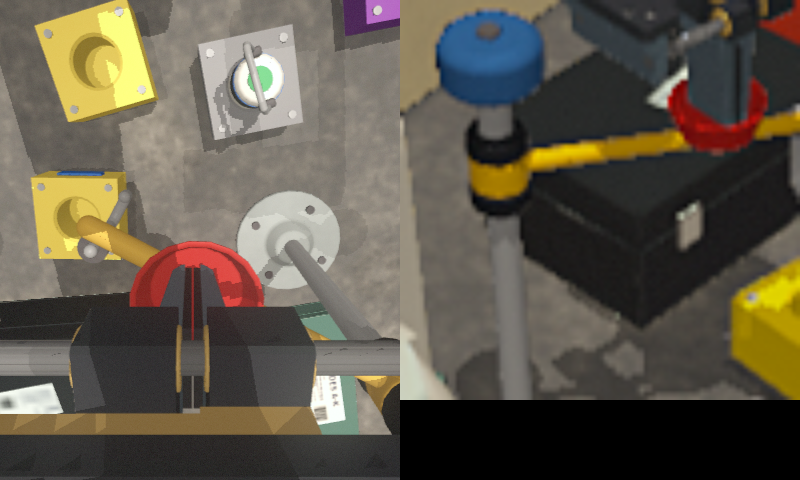

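apply_moves([
  [0, 0, 0.012, 0, -1],
  [0, 0, 0.024, 0, -1],
  [0, 0, 0.036, 0, -1],
  [0, 0, 0.048, 0, -1],
  [0, 0, 0.06, 0, -1],
])

```text
time_s: 4.3
ee_pos: [588.0, -19.3, 209.8]
ee_rot: [180.0, 0.1, 169.5]
force: [1.9, 0.2, 4.9]
gripper_width: 0.3
gripper_force: 2.3
```

apply_moves([
  [0, 0, 0.006, 0, -1],
  [0, 0, 0.012, 0, -1],
  [0, 0, 0.018, 0, -1],
  [0, 0, 0.022, 0, -1],
  [0, 0, 0.022, 0, -1],
])

```text
time_s: 4.8
ee_pos: [587.3, -19.2, 188.0]
ee_rot: [180.0, -0.0, 169.5]
force: [1.9, 1.8, 3.8]
gripper_width: 0.5
gripper_force: 1.9
```

Run:
```python
from h import *
s=env.state();print(s["force"],s["ee_pos"])
O=np.array([669.5,86.5]);p0=np.array([587.3,-19.3]);v=p0-O;y=np.radians(169.45);c,q=np.cos(y),np.sin(y)
M=np.array([[c,q],[q,-c]])
prev=p0
for k,a in enumerate((4,8,12,16,20,24,28,32,35,37,38.5,40,41,42,43,43.6)):
    if k in(5,10,13):prev=pp;print()
    t=np.radians(-a);pp=O+np.array([[np.cos(t),-np.sin(t)],[np.sin(t),np.cos(t)]])@v
    print(a,pp.round(1),(M@(pp-prev)/1000).round(4))
```

```text
[1.87218785 1.774063   3.8044609 ] [587.29697556 -19.24258759 187.98455289]
4 [580.1 -13.3] [0.0082 0.0046]
8 [573.4  -6.8] [0.016  0.0097]
12 [5.671e+02 1.000e-01] [0.0234 0.0154]
16 [561.3   7.5] [0.0304 0.0215]
20 [556.1  15.2] [0.037  0.0282]

24 [551.4  23.3] [0.0061 0.0071]
28 [547.3  31.7] [0.0117 0.0146]
32 [543.7  40.3] [0.0167 0.0225]
35 [541.5  47. ] [0.0202 0.0286]
37 [540.2  51.5] [0.0223 0.0328]

38.5 [539.3  54.9] [0.0015 0.0032]
40 [538.5  58.3] [0.0029 0.0064]
41 [538.1  60.6] [0.0038 0.0086]

42 [537.6  62.9] [0.0008 0.0022]
43 [537.2  65.2] [0.0017 0.0044]
43.6 [537.   66.6] [0.0021 0.0057]
```

apply_moves([
  [0, 0, 0.001, 0, -1],
  [0, 0, 0.003, 0, -1],
  [0, 0, 0.003, 0, -1],
])

```text
time_s: 5.1
ee_pos: [587.4, -19.3, 185.5]
ee_rot: [180.0, -0.0, 169.5]
force: [0.9, 2.6, 4.2]
gripper_width: 0.6
gripper_force: 2.0
```

apply_moves([
  [0, 0, 0.001, 0, -1],
  [0, 0, 0.002, 0, -1],
  [0, 0, 0.002, 0, -1],
])

```text
time_s: 5.4
ee_pos: [587.4, -19.4, 183.4]
ee_rot: [180.0, -0.0, 169.5]
force: [1.4, 2.6, 4.3]
gripper_width: 0.4
gripper_force: 2.0
```

apply_moves([
  [0, 0, 0.001, 0, -1],
  [0, 0, 0.002, 0, -1],
  [0, 0, 0.003, 0, -1],
  [0, 0, 0.003, 0, -1],
])

```text
time_s: 5.8
ee_pos: [587.4, -19.4, 180.3]
ee_rot: [180.0, -0.0, 169.5]
force: [1.1, 2.3, 3.2]
gripper_width: 0.5
gripper_force: 2.0
```

Run:
```python
from h import *
S=cam("scene");a=cams.grab_frame("scene")
p=blob(a,red,(280,180,350,280));print(p)
for z in(176,186,196,202):print(z,proj(S,[588,-20,z]).round(1))
print("column z on axis",[(z,proj(S,[669.5,86.5,z]).round(1)) for z in(150,176,200,286)])
o=np.zeros((580,800,3),np.uint8);o[:560,:800]=cv2.resize(a[155:295,230:430],None,fx=4,fy=4)
cv2.imwrite("pics/s3.png",o)
```

```text
((319.0, 208.0), (308, 202, 23, 18), 136.0)
176 [318.4 221.7]
186 [318.4 218.7]
196 [318.5 215.8]
202 [318.5 214. ]
column z on axis [(150, array([268.1, 238.8])), (176, array([267.5, 231.2])), (200, array([267., 224.])), (286, array([264.9, 196.8]))]
```

View pics/s3.png

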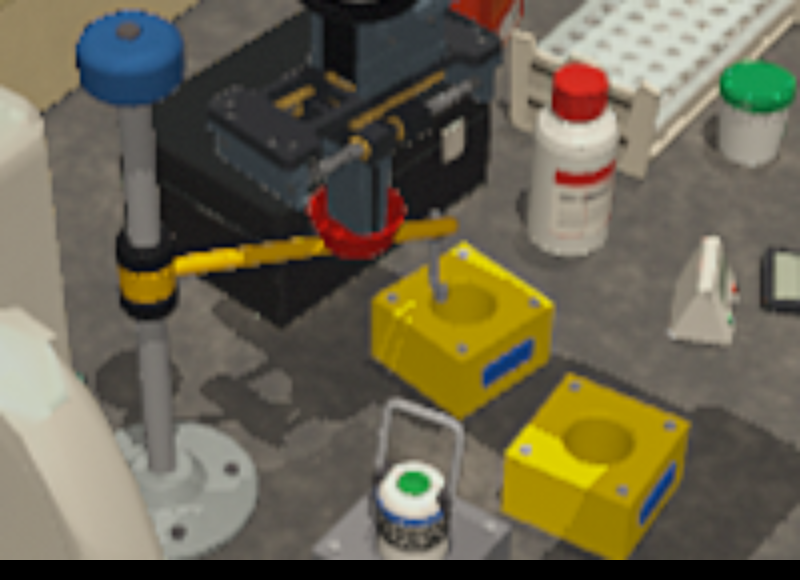

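apply_moves([
  [0, 0, 0.004, 0, -1],
  [0, 0, 0.008, 0, -1],
  [0, 0, 0.012, 0, -1],
  [0, 0, 0.015, 0, -1],
  [0, 0, 0.015, 0, -1],
])

```text
time_s: 6.35
ee_pos: [587.3, -19.5, 164.9]
ee_rot: [-180.0, -0.0, 169.5]
force: [2.0, 2.8, 2.7]
gripper_width: 0.3
gripper_force: 2.0
```

apply_moves([
  [0, 0, 0.002, 0, -1],
  [0, 0, 0.004, 0, -1],
  [0, 0, 0.004, 0, -1],
])

```text
time_s: 6.65
ee_pos: [587.4, -19.5, 161.3]
ee_rot: [-180.0, -0.0, 169.5]
force: [0.7, 1.5, 4.4]
gripper_width: 0.6
gripper_force: 2.0
```

apply_moves([
  [0, 0, 0.002, 0, -1],
  [0, 0, 0.003, 0, -1],
  [0, 0, 0.003, 0, -1],
])

```text
time_s: 6.95
ee_pos: [587.4, -19.5, 158.3]
ee_rot: [-180.0, -0.0, 169.5]
force: [1.6, 2.1, 4.0]
gripper_width: 0.6
gripper_force: 2.1
```

Run:
```python
from h import *
S=cam("scene");a=cams.grab_frame("scene");s=env.state();print(s["force"],s["ee_pos"][2])
p=blob(a,red,(280,180,350,280));print(p)
h=cv2.cvtColor(a,cv2.COLOR_BGR2HSV)
yel=lambda h:(abs(h[...,0]-24)<7)&(h[...,1]>180)&(h[...,2]>90)
print("collar now",blob(a,yel,(255,190,274,260)))
print("collar start",blob(cv2.imread("pics/scene0.png"),yel,(255,180,274,230)))
cv2.imwrite("pics/s4.png",a)
```

```text
[1.16727649 1.63571858 4.98868822] 158.4411845301896
((318.7378845214844, 214.3678436279297), (307, 208, 24, 18), 135.0)
collar now ((266.73077392578125, 230.5), (260, 227, 14, 10), 74.5)
collar start ((265.5, 196.5), (257, 192, 17, 13), 99.5)
```

apply_moves([
  [0, 0, 0.001, 0, -1],
  [0, 0, 0.002, 0, -1],
  [0, 0, 0.003, 0, -1],
  [0, 0, 0.003, 0, -1],
])

```text
time_s: 7.4
ee_pos: [587.4, -19.5, 155.4]
ee_rot: [-180.0, -0.0, 169.5]
force: [0.8, 1.2, 4.1]
gripper_width: 0.6
gripper_force: 2.2
```

apply_moves([
  [0, 0, 0.001, 0, -1],
  [0, 0, 0.002, 0, -1],
  [0, 0, 0.003, 0, -1],
  [0, 0, 0.003, 0, -1],
])

```text
time_s: 7.8
ee_pos: [587.5, -19.6, 152.8]
ee_rot: [-180.0, 0.0, 169.5]
force: [-0.9, 1.2, 7.1]
gripper_width: 0.2
gripper_force: 3.3
```

Run:
```python
from h import *
a=cams.grab_frame("scene");w=cams.grab_frame("wrist");s=env.state();print(s["force"],s["ee_pos"][2])
yel=lambda h:(abs(h[...,0]-24)<7)&(h[...,1]>180)&(h[...,2]>90)
print("collar now",blob(a,yel,(255,190,274,260)),blob(a,red,(280,180,350,280)))
o=np.zeros((480,800,3),np.uint8);o[:,:400]=w[:,130:530];o[:400,400:]=cv2.resize(a[180:260,270:350],None,fx=5,fy=5)
cv2.imwrite("pics/w5.png",o)
```

```text
[0.91976477 1.37579907 6.36179892] 152.9000403486494
collar now ((267.0, 232.0), (261, 229, 13, 10), 78.5) ((318.6298828125, 215.7467498779297), (307, 210, 24, 17), 131.0)
```

View pics/w5.png

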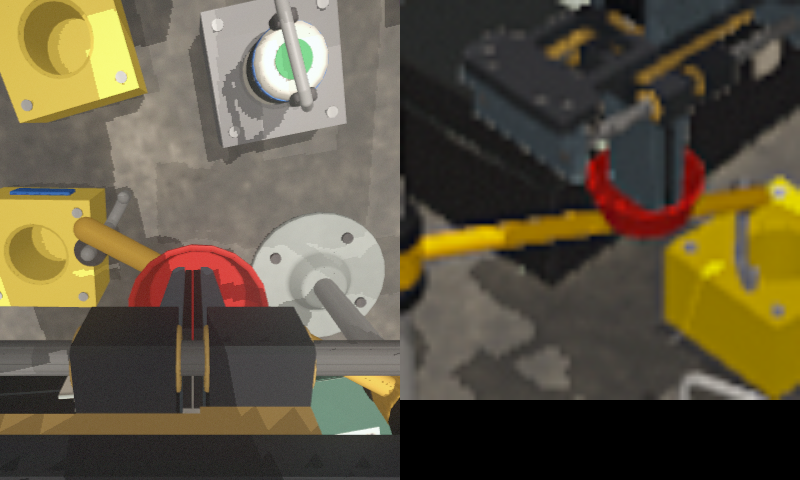

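apply_moves([
  [0.008, 0.005, 0, 0, -1],
  [0.016, 0.01, 0, 0, -1],
  [0.023, 0.015, 0, 0, -1],
  [0.03, 0.0215, 0, 0, -1],
  [0.037, 0.028, 0, 0, -1],
])

```text
time_s: 8.4
ee_pos: [555.8, 13.5, 152.9]
ee_rot: [-179.8, 0.0, 169.5]
force: [-1.0, -2.3, 7.4]
gripper_width: 0.1
gripper_force: 3.8
```

apply_moves([
  [0.006, 0.007, 0, 0, -1],
  [0.0115, 0.0145, 0, 0, -1],
  [0.0155, 0.0205, 0, 0, -1],
  [0.0175, 0.024, 0, 0, -1],
  [0.0175, 0.024, 0, 0, -1],
])

```text
time_s: 8.9
ee_pos: [541.6, 40.5, 152.6]
ee_rot: [-179.8, -0.2, 169.5]
force: [-3.5, -1.5, 8.1]
gripper_width: 0.4
gripper_force: 5.0
```

Run:
```python
from h import *
a=cams.grab_frame("scene");t=cams.grab_frame("top");s=env.state();print(s["force"],s["ee_pos"]);w=cams.grab_frame("wrist")
o=np.zeros((600,800,3),np.uint8);o[:400,:400]=cv2.resize(a[190:290,280:380],None,fx=4,fy=4);o[:400,400:]=cv2.resize(w[0:200,270:470],None,fx=2,fy=2)
cv2.imwrite("pics/a6.png",o);cv2.imwrite("pics/w6f.png",w)
```

```text
[-3.64348619 -1.49309157  7.81824739] [541.55283346  40.43047012 152.58815403]
```

View pics/a6.png

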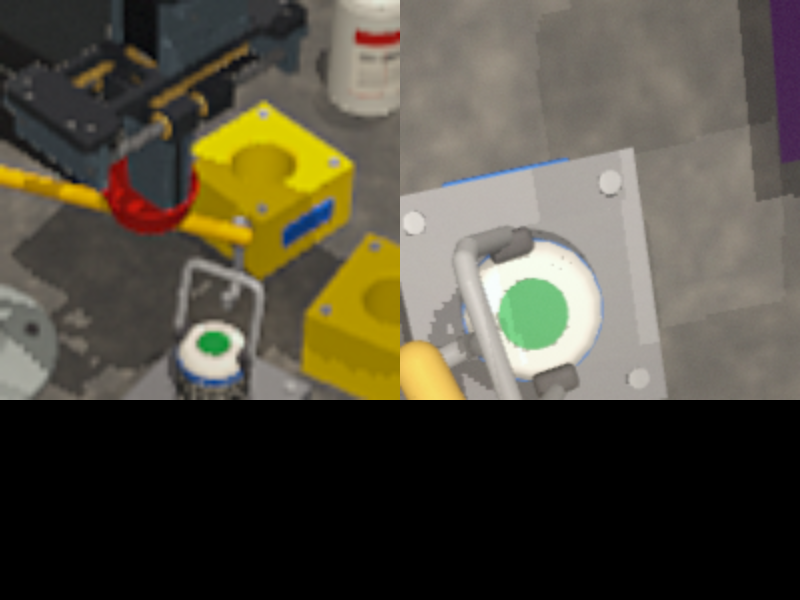

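```bash
cat >> h.py <<'E'
def jib(w,st):
    C=cam("wrist",st);h=cv2.cvtColor(w,cv2.COLOR_BGR2HSV).astype(int)
    m=(abs(h[...,0]-22)<7)&(h[...,1]>150)&(h[...,2]>80);m[:,:262]=0;m[300:]=0;m[:,400:]=0
    n,l,stt,ce=cv2.connectedComponentsWithStats(m.astype(np.uint8));k=1+np.argmax(stt[1:,4])
    ys,xs=np.where(l==k);O=np.array([669.5,86.5])
    P=np.array([onz(C,(x,y),179)[:2] for x,y in zip(xs,ys)])-O
    r=np.hypot(*P.T);a=np.degrees(np.arctan2(-P[:,1],-P[:,0]));g=r>165
    print("jib px",stt[k],"r",r.min().round(),r.max().round(),"angle",[(b,a[(r>b)&(r<b+8)].mean().round(2)) for b in range(150,200,8) if ((r>b)&(r<b+8)).any()])
E
python3 - <<'E'
from h import *
jib(cv2.imread("pics/w6f.png"),env.state())
s=env.state();print(np.degrees(np.arctan2(86.5-s["ee_pos"][1],669.5-s["ee_pos"][0])),"target 8.6")
E
```

```text
jib px [ 266  171   62   87 1948] r 156.0 200.0 angle [(150, np.float64(16.57)), (158, np.float64(16.96)), (166, np.float64(16.95)), (174, np.float64(16.94)), (182, np.float64(16.91)), (190, np.float64(16.91)), (198, np.float64(16.9))]
19.80911625645507 target 8.6
```

apply_moves([
  [0.0015, 0.003, 0, 0, -1],
  [0.003, 0.006, 0, 0, -1],
  [0.0045, 0.009, 0, 0, -1],
  [0.006, 0.012, 0, 0, -1],
  [0.006, 0.012, 0, 0, -1],
])

```text
time_s: 9.55
ee_pos: [537.5, 53.1, 152.5]
ee_rot: [-179.8, -0.2, 169.5]
force: [-4.0, -2.1, 8.5]
gripper_width: 0.9
gripper_force: 5.3
```

Run:
```python
from h import *
s=env.state();w=cams.grab_frame("wrist");print(s["force"],s["ee_pos"]);jib(w,s);cv2.imwrite("pics/w7f.png",w)
C=cam("wrist",s)
p=blob(w,lambda h:(abs(h[...,0]-70)<22)&(h[...,1]>80),(270,0,470,300));print(p,onz(C,p[0],107))
```

```text
[-4.01382051 -2.12183506  8.51901458] [537.48003804  53.05309718 152.52636085]
jib px [ 280  167   55   90 1723] r 156.0 200.0 angle [(150, np.float64(10.98)), (158, np.float64(11.17)), (166, np.float64(11.16)), (174, np.float64(11.18)), (182, np.float64(11.22)), (190, np.float64(11.22)), (198, np.float64(11.12))]
((317.71429443359375, 166.7142791748047), (301, 150, 34, 34), 534.0) [483.33652054  58.76921075 107.        ]
```

apply_moves([
  [0.0005, 0.001, 0, 0, -1],
  [0.001, 0.002, 0, 0, -1],
  [0.001, 0.003, 0, 0, -1],
  [0.0015, 0.004, 0, 0, -1],
  [0.0015, 0.004, 0, 0, -1],
])

```text
time_s: 10.1
ee_pos: [536.7, 56.4, 152.6]
ee_rot: [-179.7, -0.2, 169.5]
force: [-4.7, -3.4, 8.9]
gripper_width: 0.4
gripper_force: 5.4
```

apply_moves([
  [0.0003, 0.0008, 0, 0, -1],
  [0.0005, 0.0014, 0, 0, -1],
  [0.0005, 0.0014, 0, 0, -1],
])

```text
time_s: 10.4
ee_pos: [536.4, 57.8, 152.5]
ee_rot: [-179.7, -0.2, 169.5]
force: [-4.0, -4.4, 9.5]
gripper_width: 0.6
gripper_force: 5.5
```

Run:
```python
from h import *
s=env.state();w=cams.grab_frame("wrist");print(s["force"],s["ee_pos"]);jib(w,s);cv2.imwrite("pics/w8f.png",w)
a=cams.grab_frame("scene")
o=np.zeros((600,800,3),np.uint8);o[:400,:400]=cv2.resize(a[210:290,290:370],None,fx=5,fy=5);o[:600,400:]=cv2.resize(w[50:350,220:420],None,fx=2,fy=2)
cv2.imwrite("pics/a8.png",o)
```

```text
[-4.02516085 -4.44814069  9.48107794] [536.40407242  57.80860838 152.53647881]
jib px [ 285  166   51   91 1854] r 156.0 200.0 angle [(150, np.float64(8.98)), (158, np.float64(9.12)), (166, np.float64(9.12)), (174, np.float64(9.07)), (182, np.float64(9.04)), (190, np.float64(9.05)), (198, np.float64(9.03))]
```

View pics/a8.png

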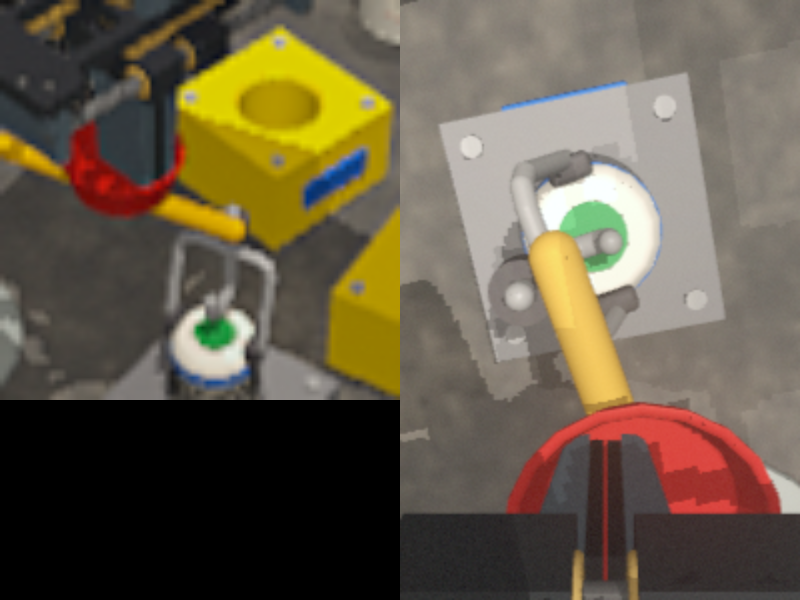

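apply_moves([
  [0, 0, -0.004, 0, -1],
  [0, 0, -0.008, 0, -1],
  [0, 0, -0.012, 0, -1],
  [0, 0, -0.016, 0, -1],
  [0, 0, -0.02, 0, -1],
])

```text
time_s: 11.0
ee_pos: [538.5, 60.1, 172.7]
ee_rot: [-180.0, -0.0, 169.5]
force: [-2.6, -1.7, 2.4]
gripper_width: 0.5
gripper_force: 1.7
```

apply_moves([
  [0, 0, -0.002, 0, -1],
  [0, 0, -0.004, 0, -1],
  [0, 0, -0.006, 0, -1],
  [0, 0, -0.008, 0, -1],
  [0, 0, -0.008, 0, -1],
])

```text
time_s: 11.5
ee_pos: [538.7, 60.2, 180.8]
ee_rot: [-180.0, 0.0, 169.5]
force: [-2.1, -1.1, 4.9]
gripper_width: 0.5
gripper_force: 2.3
```

Run:
```python
from h import *
s=env.state();w=cams.grab_frame("wrist");print(s["force"],s["ee_pos"]);jib(w,s)
```

```text
[-2.07063637 -1.06489001  4.9163513 ] [538.74821715  60.23781219 180.84956811]
jib px [ 279  161   52   91 1811] r 148.0 198.0 angle [(150, np.float64(10.32)), (158, np.float64(10.26)), (166, np.float64(10.16)), (174, np.float64(10.03)), (182, np.float64(10.08)), (190, np.float64(10.06))]
```

apply_moves([
  [0, 0, -0.002, 0, -1],
  [0, 0, -0.004, 0, -1],
  [0, 0, -0.006, 0, -1],
  [0, 0, -0.008, 0, -1],
  [0, 0, -0.01, 0, -1],
])

```text
time_s: 12.05
ee_pos: [538.8, 60.4, 190.5]
ee_rot: [180.0, 0.0, 169.5]
force: [-0.4, 0.4, 2.3]
gripper_width: 0.1
gripper_force: 0.9
```

```bash
sed -i 's/def jib(w,st)/def jib(w,st,z=179)/;s/(x,y),179)/(x,y),z)/' h.py
python3 - <<'E'
from h import *
s=env.state();w=cams.grab_frame("wrist");print(s["force"],s["ee_pos"]);jib(w,s,s["ee_pos"][2]+26)
C=cam("wrist",s)
p=blob(w,lambda h:(abs(h[...,0]-70)<22)&(h[...,1]>80),(270,0,470,300));print(p,onz(C,p[0],107))
E
```

```text
[-0.36710621  0.42855043  2.29658497] [538.84146032  60.40686384 190.47842532]
jib px [ 278  161   52   91 1831] r 156.0 200.0 angle [(150, np.float64(8.78)), (158, np.float64(9.08)), (166, np.float64(9.05)), (174, np.float64(9.02)), (182, np.float64(9.01)), (190, np.float64(9.09)), (198, np.float64(8.97))]
((312.39654541015625, 158.5), (298, 144, 30, 21), 391.0) [482.64038051  62.42763222 107.        ]
```

apply_moves([
  [0, 0, -0.004, 0, -1],
  [0, 0, -0.008, 0, -1],
  [0, 0, -0.012, 0, -1],
  [0, 0, -0.016, 0, -1],
  [0, 0, -0.02, 0, -1],
])

```text
time_s: 12.6
ee_pos: [538.8, 60.3, 210.9]
ee_rot: [180.0, 0.0, 169.5]
force: [-0.2, -0.3, 0.9]
gripper_width: 0.3
gripper_force: 0.7
```

Run:
```python
from h import *
s=env.state();w=cams.grab_frame("wrist");print(s["force"],s["ee_pos"]);jib(w,s,s["ee_pos"][2]+26)
C=cam("wrist",s)
p=blob(w,lambda h:(abs(h[...,0]-70)<22)&(h[...,1]>80),(270,0,470,300));print(p)
a=cams.grab_frame("scene");S=cam("scene")
p=blob(a,green,(310,230,360,300));print(p,[(z,proj(S,[484,58.5,z]).round(1)) for z in(107,120,130,140)])
```

```text
[-0.19797111 -0.26005563  0.87392615] [538.78389952  60.29946365 210.9414457 ]
jib px [ 279  161   52   91 2041] r 156.0 200.0 angle [(150, np.float64(8.83)), (158, np.float64(9.08)), (166, np.float64(9.05)), (174, np.float64(9.06)), (182, np.float64(9.01)), (190, np.float64(8.99)), (198, np.float64(9.01))]
((312.3085021972656, 159.13616943359375), (298, 145, 30, 21), 385.5)
((332.5, 269.0), (329, 267, 8, 6), 27.0) [(107, array([333.2, 275.2])), (120, array([333.4, 271.6])), (130, array([333.4, 268.8])), (140, array([333.5, 265.9]))]
```

apply_moves([
  [0, 0, -0.005, 0, -1],
  [0, 0, -0.01, 0, -1],
  [0, 0, -0.015, 0, -1],
  [0, 0, -0.02, 0, -1],
  [0, 0, -0.025, 0, -1],
])

```text
time_s: 13.2
ee_pos: [538.6, 60.2, 236.0]
ee_rot: [-180.0, -0.0, 169.5]
force: [-1.0, 0.3, 2.1]
gripper_width: 0.4
gripper_force: 0.6
```

apply_moves([
  [0, 0, -0.004, 0, -1],
  [0, 0, -0.008, 0, -1],
  [0, 0, -0.012, 0, -1],
  [0, 0, -0.016, 0, -1],
  [0, 0, -0.02, 0, -1],
])

```text
time_s: 13.7
ee_pos: [538.6, 60.2, 255.8]
ee_rot: [-180.0, -0.0, 169.5]
force: [-0.6, 0.4, 1.4]
gripper_width: 0.7
gripper_force: 0.5
```

apply_moves([
  [0, 0, -0.003, 0, -1],
  [0, 0, -0.006, 0, -1],
  [0, 0, -0.009, 0, -1],
  [0, 0, -0.012, 0, -1],
  [0, 0, -0.015, 0, -1],
])

```text
time_s: 14.2
ee_pos: [538.7, 60.2, 270.6]
ee_rot: [-180.0, -0.0, 169.5]
force: [-0.2, 0.6, 0.4]
gripper_width: 0.3
gripper_force: 0.0
```

Run:
```python
from h import *
s=env.state();print(s["force"],s["ee_pos"])
a=cams.grab_frame("scene");S=cam("scene")
yel=lambda h:(abs(h[...,0]-24)<7)&(h[...,1]>180)&(h[...,2]>90)
print("collar",blob(a,yel,(255,180,274,260)))
p=blob(a,green,(310,210,360,300));print(p,[(z,proj(S,[484,58.5,z]).round(1)) for z in(107,170,180,190)])
```

```text
[-0.18870821  0.59582433  0.44640904] [538.70243693  60.18349357 270.56677477]
collar ((265.5, 198.0), (258, 194, 16, 11), 102.0)
((333.6428527832031, 252.5), (330, 250, 8, 6), 30.0) [(107, array([333.2, 275.2])), (170, array([333.8, 257.2])), (180, array([333.9, 254.2])), (190, array([334. , 251.2]))]
```

apply_moves([
  [0, 0, -0.006, 0, -1],
  [0, 0, -0.014, 0, -1],
  [0, 0, -0.025, 0, -1],
  [0, 0, -0.045, 0, -1],
  [0, 0, -0.07, 0, -1],
])

```text
time_s: 14.75
ee_pos: [538.3, 60.2, 341.4]
ee_rot: [-180.0, -0.1, 169.5]
force: [0.1, -0.2, -0.9]
gripper_width: 0.8
gripper_force: 0.0
```

apply_moves([
  [0, 0, -0.02, 0, -1],
  [0, 0, -0.04, 0, -1],
  [0, 0, -0.04, 0, -1],
  [0, 0, -0.04, 0, -1],
  [0, 0, -0.04, 0, -1],
])

```text
time_s: 15.25
ee_pos: [538.2, 60.2, 379.4]
ee_rot: [-180.0, -0.1, 169.5]
force: [0.7, -0.3, -0.4]
gripper_width: 0.3
gripper_force: 0.0
```

apply_moves([
  [0, 0, 0, 0, -1],
  [0, 0, 0, 0, -1],
  [0, 0, 0, 0, -1],
  [0, 0, 0, 0, -1],
  [0, 0, 0, 0, -1],
])

```text
time_s: 15.75
ee_pos: [538.6, 60.2, 380.5]
ee_rot: [-180.0, -0.0, 169.5]
force: [-0.9, -0.4, -0.2]
gripper_width: 0.3
gripper_force: 0.0
```

Run:
```python
from h import *
s=env.state();print(s["force"],s["ee_pos"])
a=cams.grab_frame("scene");S=cam("scene");T=cam("top")
yel=lambda h:(abs(h[...,0]-24)<7)&(h[...,1]>180)&(h[...,2]>90)
print("collar",blob(a,yel,(255,180,274,230)),blob(a,red,(290,170,335,260)))
print("cup px if up/5mm low",[proj(S,[537,66,z]).round(1) for z in(300,295)])
for i in range(3):
    a=cams.grab_frame("scene");p=blob(a,green,(310,210,360,300));print(p)
```

```text
[-0.87552537 -0.40376412 -0.24358651] [538.64823983  60.22805214 380.45476943]
collar ((265.5, 198.0), (258, 194, 16, 11), 102.0) ((314.10736083984375, 205.3957061767578), (301, 196, 27, 23), 417.0)
cup px if up/5mm low [array([314.4, 208.9]), array([314.4, 210.6])]
((333.6428527832031, 252.5), (330, 250, 8, 6), 29.5)
((333.6428527832031, 252.5), (330, 250, 8, 6), 29.5)
((333.6428527832031, 252.5), (330, 250, 8, 6), 30.0)
```

```bash
python3 -c "
from workcell import env
print(env.job_done())"
```

```text
the job is handed in; nothing more can be done
None
```

The job is handed in: the handpiece hangs still from the hook, clear of the dock, with the hook fully up as far as the scene camera can show and the robot clear of everything; no verdict came back.

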